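# Snap the algae scraper into the free clips of the tool rack

### The arm

A 6-joint arm with a two-finger parallel gripper is mounted at the origin on the work surface. World frame = base frame: x ahead of the robot, y to its left, z up, the work surface at z = 0. Lengths are in m, angles in degrees, forces in N, time in s.
With the tool pointing down it reaches from about 0.4 to 0.825 m from the base axis. Payload 7 kg.
Tool frame: the origin (TCP) lies between the finger pads; the fingertips stand 19 mm ahead of it and the grasp point (between the pads) is the TCP (r.tip_extent is the distance from the TCP to the fingertips, in m); z points along the fingers, y is the direction in which the jaws open and shut (so a half turn about z gives the same grasp; the last joint's range is limited). The gripper opens to 88 mm and grips with 3 to 60 N. Pads are 19 mm wide; open, the fingers measure 130 mm over their backs; the gripper's body (78 mm by 193 mm) begins 47 mm behind the grasp point.
Start: joints at [-60.327, 20.546, 0.682, 0, -70.136, -16.507], TCP at [0.154, -0.657, 0.246] pointing down, gripper open.
Joint ranges: [-176.03, 176.03], [-82.01, 121.73], [-58.28, 71.71], [-173.87, 95.51], [-174.79, -0.11], [-173.66, 173.66]. Speed limits (degrees/s): [136.94, 136.94, 172.46, 180, 180, 180].

### API

Orientations are given as [roll, pitch, yaw] about the fixed x, y, z axes, in that order (R = Rz(yaw) Ry(pitch) Rx(roll)).
In Python, from plant import r, capture, workorder, spotter gives the robot as it stands.
- The arm moves only by the tool step_arm, never from a script. Its argument "motion" is a list of rows, each a list of 5 numbers: the finger opening in m, from 0 to 0.0876, then the shift along the tool's x, y, z in m, then the turn about the tool's z in rad. In form: [[grip, dx, dy, dz, roll], ...]. A call has 1 to 5 rows; each row is the pose to reach, as a shift and turn from the pose commanded when the call began, along the tool's axes at that moment; what a row does not reach only later rows make up. A row lasts 1/8 s, in which the tool goes at most 62.5 mm and 10.7 degrees, less where a joint would pass 70% of its speed; a pose out of reach is approached as far as the arm can. A call with a gripper value outside its range is refused whole. The fingers move at their own pace and stop on an object; "newtons" is the grip in N (left out, the last holds). Time passes only in rows, so rows that repeat a pose let the fingers close. It gives the time, the measured TCP pose, the force and the opening at its end, in the units of the state.
- r.get_state(): the state, without advancing time (a new reading comes with each control period).
- capture(name): name is "scene" or "top"; returns a dict with "image" (400x640x3 uint8, red, green, blue), "z_map" (400x640 float32, m along the optical axis (not along the pixel's ray), 0 where there is no reading), "fx", "fy", "cx", "cy" (pixels), "pose" (4x4, takes a point from camera to world coordinates). Camera axes: x right, y down, z forward; pixel columns grow to the right and rows downward; lengths in m; the calibration is good to about 2 mm. A picture is of the moment at which its call begins.
- workorder.close_job(): hands the job in, once; it reports no verdict.
Trained networks look in the newest picture that a camera, given by its name, has taken for a name from the list of things; names that differ only in an ending like _2 or _b are one class to them, and where a whole thing is asked for, a point or a joint stands for the part that bears it (a point fixed in the world has none). Each returns a list of dicts, best first, with "p" (0 to 1); they miss things now and then, are a little off and sometimes report something else, mostly with a low value. They report only what shows in the picture. A call takes as long as a camera call.
- spotter.regions_of(camera, label): "mask" (400x640 bool, what is visible of it).
- spotter.tip_of(camera, label): "location" ([x, y, z] in m, in world coordinates, good to about 4 mm: a listed point, or the origin of a listed thing).
The state is a dict: "time_s": time; "joints": joint angles; "qd": joint speeds; "joint_torque": joint torques, N m; "tcp_pos": TCP position; "eef_rot": TCP orientation; "contact_force": force on the tool from outside, world axes, zero at the start; "moment": the same for the moment, N m; "gripper_width": finger opening in m.
Only numpy, scipy, OpenCV 4.12 (cv2) and the standard library are available. Lean on these libraries where they do the work, as an engineer would, in place of code of your own. Each camera call takes 0.05 s, during which the arm holds its last target.

### The job

Put the long-handled algae scraper away: take it from the cork mat and press its handle down into the one free pair of spring clips on the tool rack, with the middle of the handle about midway between the two clips, until it has snapped fully home in both clips, then let go. Leave the bottle brush and the little rake clipped where they are.

Things in the scene. Friction and masses are not known exactly. Their poses are not given: they have to be found in the camera images.
- scraper_mid (a point): Mid-handle of the algae scraper on the cork mat: on the handle's axis, 13 mm over its underside (16 mm over the table; mat 3 mm thick). Round black handle 18 mm thick, 85 mm each way along x; 26 mm square knob at the -x end (to -105 mm), flat cross blade 70 mm wide at the +x end (to +152 mm). z up. 40 to 85 g. A thin grey spoon and a black magnet block lie near.
- free_seat (a point): Seat of the handle axis, midway between the free station's two white clips (at x = -50, +50 mm; 14 mm wide; fingers fit between). 62 mm over the table, 42 mm over the foot below. x along the handle, z up. Sprung lips 12 mm apart at z = 8 mm, flared to 34 mm at z = 24. Handle rests on lips at z = 15, needs 10 to 15 N straight down, snaps onto a solid bed at z = 0; self-centring. Either way round.
- brush_mid (a point): Mid-handle of a bottle brush (black handle 18 mm thick, 170 mm long; light round head 30 mm thick) clipped in another station; leave it. x along the handle. The rack is a steel board 190 x 270 x 12 mm with three equal stations in a row, 92 mm apart; any of the three may be the free one.
- rake_mid (a point): Middle of the handle of a small rake (black handle 18 mm thick, 170 mm long, steel T head 50 mm wide) clipped in another station, to be left there. x along the handle.

How it is judged (in metres and radians):
At the end, for the whole second after the job is handed in: The scraper's handle lies snapped home in both clips of the free station: its middle within 25 mm lengthwise, 8 mm sideways and 5 mm in height of the seat point, its axis within 10 degrees of the station's (either way round); brush and rake are still clipped, within 20 mm of where they began (x of scraper_mid in the frame of free_seat between -0.025 and 0.025 m and y of scraper_mid in the frame of free_seat between -0.008 and 0.008 m and z of scraper_mid in the frame of free_seat between -0.005 and 0.005 m and angle between the x axis of scraper_mid and the x axis of free_seat, either way round below 0.175 rad and distance of each of brush_mid, rake_mid from where it was at the start of the episode below 0.02 m); the robot touches nothing.
It fails at once if the brush or the rake is pulled or knocked from its place (moved more than 25 mm) (distance of any of brush_mid, rake_mid from where it was at the start of the episode above 0.025 m).
It also fails if it takes over 35 s, if anything falls off the work surface, if the arm or the gripper's body presses on something with over 40 N, if the wrist force passes 120 N, or if a joint passes its speed limit or range.

## Working session

There is one attempt and no reset: what is moved stays moved. The work goes in short steps, Python scripts to look and compute and a tool call to move; the robot and the scene stay as the last step left them, time stands still between calls to the robot, and variables do not carry over. Pictures are saved under pics/ and viewed, and the job is handed in when it is done.

Besides the shell and the picture viewer there is one more tool, called after "Request:" as name(argument=value, ...) on one line, values as JSON. step_arm: Moves the arm, as the interface text tells. Its arguments: {"type":"object","properties":{"motion":{"type":"array","items":{"type":"array","items":{"type":"number"}}},"newtons":{"type":"number"}},"required":["motion"]}

```bash
mkdir -p pics; cat > h.py <<'E'
from plant import r, capture, workorder, spotter
import numpy as np, cv2
def snap(n,f):
    c=capture(n); cv2.imwrite('pics/'+f,c['image'][:,:,::-1]); return c
E
python3 - <<'E'
from h import *
s=r.get_state(); print({k:np.round(v,3).tolist() for k,v in s.items()})
for n in('scene','top'):
    c=snap(n,n+'1.png')
    print(n,np.round(c['pose'],3).tolist())
    for l in('scraper_mid','free_seat','brush_mid','rake_mid'):
        print(n,l,[(np.round(d['location'],4).tolist(),round(d['p'],2)) for d in spotter.tip_of(n,l)[:3]])
print(s['time_s'],r.get_state()['time_s'])
E
```

```text
{'time_s': 0.0, 'joints': [-60.327, 20.59, 0.633, -0.02, -70.136, -16.509], 'qd': [0.019, -0.02, -0.016, 0.001, -0.044, -0.064], 'joint_torque': [0.001, -58.273, 29.305, 6.997, 0.007, -0.0], 'tcp_pos': [0.154, -0.657, 0.245], 'eef_rot': [179.906, -0.008, -166.842], 'contact_force': [-0.219, -0.265, 0.082], 'moment': [-0.001, 0.046, 0.033], 'gripper_width': 0.088}
scene [[-0.316, 0.667, -0.674, 0.993], [0.949, 0.224, -0.223, 0.112], [0.002, -0.71, -0.704, 0.537], [0.0, 0.0, 0.0, 1.0]]
scene scraper_mid [([0.5108, 0.2365, 0.0163], 0.7)]
scene free_seat [([0.5605, -0.2386, 0.0596], 0.66)]
scene brush_mid [([0.5863, -0.0586, 0.0613], 0.61)]
scene rake_mid [([0.5725, -0.1472, 0.0615], 0.85)]
top [[-0.023, -0.998, 0.063, 0.506], [-0.999, 0.022, -0.023, -0.006], [0.022, -0.064, -0.998, 0.904], [0.0, 0.0, 0.0, 1.0]]
top scraper_mid [([0.5147, 0.2439, 0.0134], 0.9)]
top free_seat [([0.5589, -0.2383, 0.0614], 0.74), ([0.5873, -0.0572, 0.0687], 0.33)]
top brush_mid [([0.5874, -0.055, 0.0678], 0.82)]
top rake_mid [([0.5716, -0.1482, 0.0591], 0.57)]
0.0 0.5
```

View pics/scene1.png

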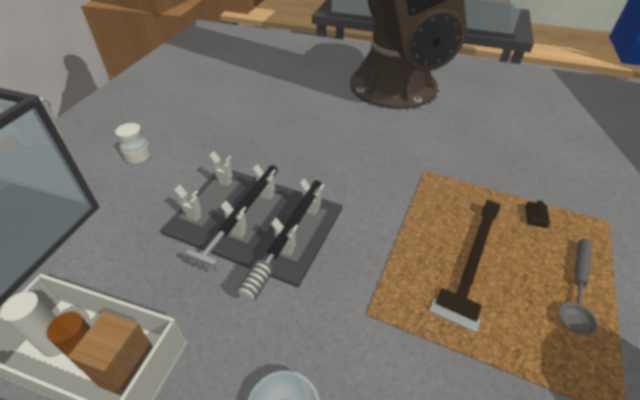

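View pics/top1.png

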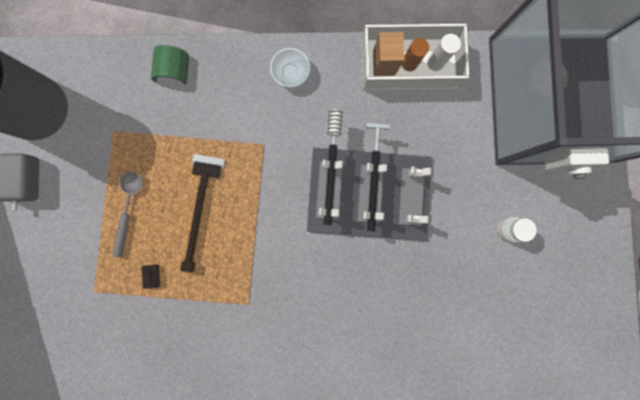

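```bash
cat >> h.py <<'E'
def cloud(c):
    z=c['z_map']; v,u=np.mgrid[:400,:640]
    P=np.stack([(u-c['cx'])/c['fx']*z,(v-c['cy'])/c['fy']*z,z],-1)
    return P@c['pose'][:3,:3].T+c['pose'][:3,3]
E
python3 - <<'E'
from h import *
c=capture('top');W=cloud(c);ok=c['z_map']>0
im=c['image'].astype(int).sum(2)
m=spotter.regions_of('top','scraper_mid')[0]['mask']&ok
P=W[m];print('n',len(P),np.percentile(P[:,2],[5,50,95]))
def line(P):
    q=P[:,:2].mean(0);w,V=np.linalg.eigh(np.cov(P[:,:2].T));d=V[:,1];d=d*np.sign(d[0]);return q,d,np.degrees(np.arctan2(d[1],d[0]))
q,d,a=line(P)
for k in range(6):  # refine on central section
    t=(P[:,:2]-q)@d; s=(P[:,:2]-q)@[-d[1],d[0]]
    if k==0: print('ends',t.min(),t.max(), q+d*t.min(), q+d*t.max())
    mid=q+d*(t.min()+0.105); tm=(P[:,:2]-mid)@d
    sel=(abs(tm)<.07)&(abs((P[:,:2]-mid)@[-d[1],d[0]])<.02)
    _q,d,a=line(P[sel]); q=_q
print('scraper',q,a,'mid from knob end',mid, 'zs',np.percentile(P[sel,2],[5,50,95]))
t=(P[:,:2]-q)@d;s=(P[:,:2]-q)@[-d[1],d[0]]
for b in np.arange(t.min(),t.max(),.01):
    k=(t>=b)&(t<b+.01)
    if k.sum(): print(round(b,3),k.sum(),round(np.ptp(s[k]),3),round(np.median(P[k,2]),3))
for l in('brush_mid','rake_mid'):
    m=spotter.regions_of('top',l)[0]['mask']&ok&(im<150)
    P=W[m];P=P[P[:,2]>.045]; print(l,line(P),len(P),np.median(P[:,2]))
# clips of free station
roi=np.zeros_like(ok);roi[155:235,402:435]=1
k=roi.astype(bool)&ok&(W[...,2]>.05); P=W[k]
for lo,hi in((155,192),(192,235)):
    rr=np.zeros_like(ok);rr[lo:hi,402:435]=1;Q=W[k&rr.astype(bool)]
    print('clip',len(Q),Q.min(0),Q.max(0),Q.mean(0), (Q.min(0)+Q.max(0))/2)
t=W[140:240,480:560][ok[140:240,480:560]];t=t[t[:,2]>.08];print('tall near',t.min(0),t.max(0))
print(W[100:250,480:640][...,2].max(), c['z_map'][165,495],W[162,497],W[160,590])
cv2.imwrite('pics/z.png',cv2.resize(c['image'][130:260,290:460,::-1],None,fx=4,fy=4,interpolation=2))
E
```

```text
n 1542 [0.0053961  0.01990671 0.02945545]
ends -0.1509414595340529 0.11020916725909276 [0.40526391 0.25841908] [0.66199521 0.21057883]
scraper [0.5046867  0.23969551] -11.51741169507519 mid from knob end [0.50853081 0.2389122 ] zs [0.0043469  0.02431848 0.02781806]
-0.101 46 0.034 0.029
-0.091 75 0.035 0.029
-0.081 74 0.034 0.026
-0.071 49 0.025 0.024
-0.061 46 0.024 0.024
-0.051 43 0.024 0.024
-0.041 47 0.024 0.024
-0.031 43 0.023 0.024
-0.021 45 0.023 0.024
-0.011 44 0.023 0.024
-0.001 45 0.024 0.025
0.009 41 0.023 0.025
0.019 43 0.022 0.024
0.029 41 0.023 0.024
0.039 38 0.016 0.025
0.049 36 0.014 0.024
0.059 31 0.013 0.025
0.069 30 0.014 0.025
0.079 37 0.016 0.025
0.089 39 0.021 0.02
0.099 39 0.015 0.02
0.109 83 0.056 0.015
0.119 124 0.06 0.014
0.129 130 0.067 0.013
0.139 135 0.072 0.01
0.149 134 0.071 0.008
0.159 4 0.015 0.006
brush_mid (array([ 0.58460434, -0.05568455]), array([ 0.9954197 , -0.09560135]), np.float64(-5.485932155650388)) 260 0.07211772881646478
rake_mid (array([ 0.56889818, -0.14510256]), array([ 0.99523693, -0.0974857 ]), np.float64(-5.594404145761445)) 322 0.07148666533587067
clip 155 [ 0.60135318 -0.26181659  0.05036379] [ 0.61881364 -0.22337184  0.09024556] [ 0.60899561 -0.24439899  0.07142341] [ 0.61008341 -0.24259421  0.07030468]
clip 140 [ 0.50261799 -0.25382732  0.05133291] [ 0.51827877 -0.2137241   0.08866894] [ 0.51001656 -0.23591395  0.07263687] [ 0.51044838 -0.23377571  0.07000092]
tall near [ 0.59809662 -0.50491465  0.08004063] [ 0.66983894 -0.43711458  0.23712457]
0.9044347350867765 0.9203107 [ 0.63460704 -0.43949682  0.00967554] [ 0.6059229  -0.50883437  0.21051496]
```

View pics/z.png

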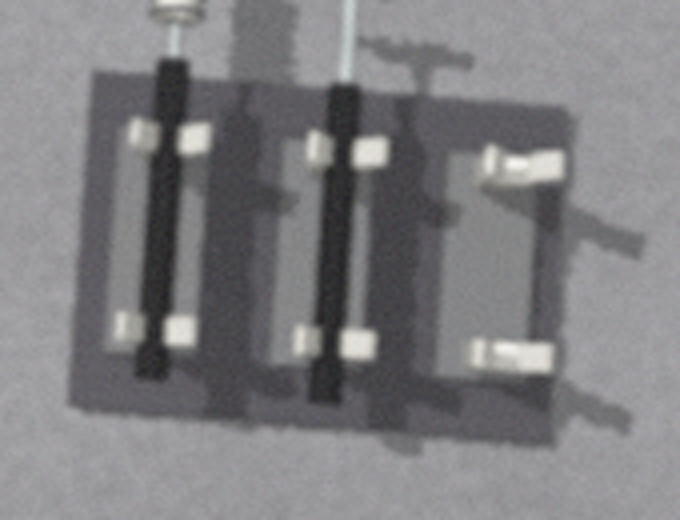

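```bash
cat >> h.py <<'E'
from scipy.spatial.transform import Rotation as Ro
def rel(p,yaw,s=None):
    s=s or r.get_state(); R=Ro.from_euler('xyz',s['eef_rot'],degrees=True).as_matrix()
    d=R.T@(np.array(p)-s['tcp_pos']); t=-((yaw-s['eef_rot'][2]+180)%360-180)
    print('t',s['time_s'],'pos',np.round(s['tcp_pos'],4),np.round(s['eef_rot'],2),'F',np.round(s['contact_force'],1),'w',round(s['gripper_width'],4))
    print('rel',np.round(d,4),'roll',round(np.radians(t),4))
E
python3 - <<'E'
from h import *
for n in('top','scene'):
    c=capture(n);W=cloud(c);im=c['image'].astype(int)
    m=(c['z_map']>0)&(W[...,2]>.018)&(W[...,2]<.034)&(im.sum(2)<130)&(abs(W[...,0]-.51)<.13)&(abs(W[...,1]-.239)<.035)
    P=W[m][:,:2];d=np.array([.98,-.2]);d/=np.linalg.norm(d);q=np.array([.51,.239])
    for k in range(8):
        t=(P-q)@d;s=(P-q)@[-d[1],d[0]];S=P[(abs(t)<.07)&(abs(s)<.016)]
        f=cv2.fitLine(S.astype(np.float32),cv2.DIST_HUBER,0,.01,.01).ravel();d=f[:2]*np.sign(f[0]);o=f[2:];q=o+d*((np.array([.51,.239])-o)@d)
    s=(P-q)@[-d[1],d[0]];t=((P-q)@d)[abs(s)<.02]
    print(n,len(S),q,np.degrees(np.arctan2(d[1],d[0])),'knob end t',t.min(),'->mid',q+d*(t.min()+.105))
rel([.45,-.3,.22],168.5)
E
```

```text
top 89 [0.5091873  0.23484206] -11.0594635 knob end t -0.09846017020175024 ->mid [0.51560568 0.23358754]
scene 514 [0.51010754 0.23956172] -10.838036 knob end t -0.09271276946132251 ->mid [0.5221756  0.23725131]
t 0.8 pos [ 0.1537 -0.6572  0.2456] [-180.      0.   -166.83] F [ 0.  -0.1 -0. ] w 0.0876
rel [-0.3699  0.2804  0.0256] roll 0.4305
```

Request:
step_arm(motion=[[0.0876,-0.05,0.038,0,0.1],[0.0876,-0.1,0.075,0.005,0.2],[0.0876,-0.15,0.112,0.01,0.3],[0.0876,-0.2,0.15,0.015,0.4],[0.0876,-0.25,0.187,0.02,0.42]], newtons=55)

```text
time_s: 1.42
tcp_pos: [0.3553, -0.417, 0.2258]
eef_rot: [-180.0, 0.0, 169.0]
contact_force: [1.2, -0.2, 0.5]
gripper_width: 0.0875
```

```bash
python3 -c "
from h import *
rel([.48,-.1,.2],169); rel([.511,.239,.1],169)"
```

```text
t 1.425 pos [ 0.3553 -0.417   0.2258] [-1.7998e+02  5.0000e-02  1.6899e+02] F [ 1.2 -0.2  0.5] w 0.0875
rel [-0.0619  0.335   0.0258] roll -0.0001
t 1.425 pos [ 0.3553 -0.417   0.2258] [-1.7998e+02  5.0000e-02  1.6899e+02] F [ 1.2 -0.2  0.5] w 0.0875
rel [-0.0275  0.6737  0.1256] roll -0.0001
```

Request:
step_arm(motion=[[0.0876,-0.02,0.058,0.0,0],[0.0876,-0.04,0.116,0.01,0],[0.0876,-0.055,0.174,0.02,0],[0.0876,-0.06,0.234,0.02,0],[0.0876,-0.06,0.294,0.02,0]])

```text
time_s: 2.05
tcp_pos: [0.4693, -0.1393, 0.2057]
eef_rot: [-180.0, 0.0, 169.1]
contact_force: [0.8, 0.8, 0.5]
gripper_width: 0.088
```

Request:
step_arm(motion=[[0.0876,0.005,0.06,0.0,0],[0.0876,0.01,0.12,0.0,0],[0.0876,0.015,0.18,0.01,0],[0.0876,0.02,0.24,0.02,0],[0.0876,0.03,0.3,0.03,0]])

```text
time_s: 2.68
tcp_pos: [0.4961, 0.1612, 0.1757]
eef_rot: [180.0, 0.1, 169.1]
contact_force: [0.2, 0.1, -0.5]
gripper_width: 0.0874
```

```bash
python3 -c "
from h import *
rel([.511,.239,.1],169)"
```

```text
t 2.675 pos [0.4961 0.1612 0.1757] [1.7996e+02 5.0000e-02 1.6912e+02] F [ 0.2  0.1 -0.5] w 0.0874
rel [0.0002 0.0791 0.0758] roll 0.0021
```

Request:
step_arm(motion=[[0.0876,0,0.05,0.02,0],[0.0876,0,0.079,0.06,0],[0.0876,0,0.079,0.1,0],[0.0876,0,0.079,0.1,0]])

```text
time_s: 3.18
tcp_pos: [0.5091, 0.2354, 0.0729]
eef_rot: [-179.7, -0.2, 169.1]
contact_force: [0.3, -0.7, 0.5]
gripper_width: 0.0876
```

```bash
python3 -c "
from h import *
rel([.511,.239,.024],169)
snap('scene','s2.png');snap('top','t2.png')"
```

```text
t 3.175 pos [0.5091 0.2354 0.0729] [-179.71   -0.22  169.11] F [ 0.3 -0.7  0.5] w 0.0876
rel [-0.0013  0.0041  0.0489] roll 0.002
```

View pics/s2.png

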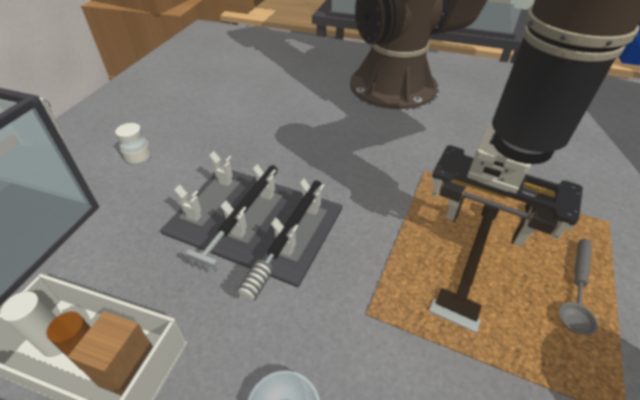

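The open gripper straddles the handle (mid around pixel 485,235), and the spoon is clear of it. Descending and closing.

Request:
step_arm(motion=[[0.0876,0,0.0,0.03,0],[0.0876,0,0.0,0.051,0],[0.0876,0,0.0,0.051,0],[0.03,0,0.0,0.051,0],[0.01,0,0.0,0.051,0]])

```text
time_s: 3.9
tcp_pos: [0.5117, 0.2372, 0.0262]
eef_rot: [179.9, 0.1, 169.1]
contact_force: [-0.2, 0.2, 0.1]
gripper_width: 0.0729
```

Request:
step_arm(motion=[[0.005,0,0,0,0],[0.005,0,0,0,0],[0.005,0,0,0,0],[0.005,0,0,0,0]])

```text
time_s: 4.4
tcp_pos: [0.5109, 0.2366, 0.0245]
eef_rot: [-180.0, -0.0, 169.1]
contact_force: [0.0, -0.5, 0.5]
gripper_width: 0.033
```

Request:
step_arm(motion=[[0.005,0,0,0,0],[0.005,0,0,0,0],[0.005,0,0,0,0],[0.005,0,0,0,0]])

```text
time_s: 4.9
tcp_pos: [0.5109, 0.2365, 0.0245]
eef_rot: [-180.0, -0.0, 169.1]
contact_force: [-0.1, 0.3, -1.0]
gripper_width: 0.0163
```

Request:
step_arm(motion=[[0.005,0,0,0,0],[0.005,0,0,-0.01,0],[0.005,0,0,-0.03,0],[0.005,0,0,-0.06,0],[0.005,0,0,-0.1,0]])

```text
time_s: 5.52
tcp_pos: [0.5104, 0.2362, 0.1256]
eef_rot: [-179.9, -0.1, 169.1]
contact_force: [2.0, 0.6, -0.2]
gripper_width: 0.0166
```

```bash
python3 -c "
from h import *
rel([.56,-.238,.2],174.6)
snap('scene','s3.png');snap('top','t3.png')"
```

```text
t 5.525 pos [0.5104 0.2362 0.1256] [-1.7994e+02 -5.0000e-02  1.6910e+02] F [ 2.   0.6 -0.2] w 0.0166
rel [-0.1383 -0.4563 -0.0741] roll -0.096
```

View pics/s3.png

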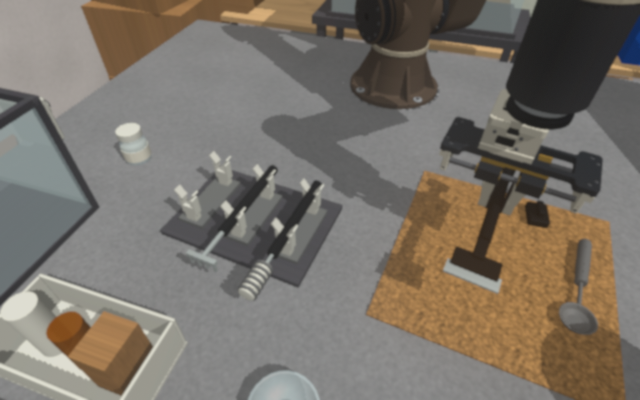

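The scraper is lifted and level (blade around 475,268, clear of its shadow). Carrying it over to the rack.

Request:
step_arm(motion=[[0.005,0,0,-0.03,0],[0.005,-0.01,-0.04,-0.06,0],[0.005,-0.025,-0.085,-0.074,-0.02],[0.005,-0.04,-0.135,-0.074,-0.04],[0.005,-0.055,-0.185,-0.074,-0.06]])

```text
time_s: 6.25
tcp_pos: [0.5298, 0.0431, 0.1993]
eef_rot: [180.0, 0.1, 172.6]
contact_force: [0.8, 0.9, -0.9]
gripper_width: 0.0167
```

```bash
python3 -c "
from h import *
rel([.56,-.238,.2],174.6)"
```

```text
t 6.25 pos [0.5298 0.0431 0.1993] [1.7996e+02 5.0000e-02 1.7261e+02] F [ 0.8  0.9 -0.9] w 0.0167
rel [-0.0661 -0.2749 -0.0008] roll -0.0347
```

Request:
step_arm(motion=[[0.005,-0.012,-0.05,0,0],[0.005,-0.024,-0.1,0,-0.02],[0.005,-0.036,-0.155,0,-0.034],[0.005,-0.05,-0.21,0,-0.034],[0.005,-0.066,-0.265,0,-0.034]])

```text
time_s: 6.88
tcp_pos: [0.5608, -0.2286, 0.1991]
eef_rot: [180.0, 0.0, 174.5]
contact_force: [1.1, 0.7, -0.2]
gripper_width: 0.017
```

Request:
step_arm(motion=[[0.005,0,-0.0,0.01,0],[0.005,0,-0.0,0.03,0],[0.005,0,0,0.04,0],[0.005,0,0,0.04,0]])

```text
time_s: 7.38
tcp_pos: [0.5605, -0.2262, 0.158]
eef_rot: [180.0, -0.1, 174.5]
contact_force: [1.1, 0.1, -0.4]
gripper_width: 0.0168
```

```bash
python3 -c "
from h import *
rel([.56,-.238,.12],174.6)
for n in ('scene','top'):
    c=snap(n,n+'4.png'); print(n)
    for l in('scraper_mid','free_seat','brush_mid','rake_mid'):
        print(l,[(np.round(d['location'],4).tolist(),round(d['p'],2)) for d in spotter.tip_of(n,l)[:2]])
"
```

```text
t 7.375 pos [ 0.5605 -0.2262  0.158 ] [ 1.8000e+02 -9.0000e-02  1.7453e+02] F [ 1.1  0.1 -0.4] w 0.0168
rel [-0.0007 -0.0118  0.038 ] roll -0.0013
scene
scraper_mid [([0.5567, -0.2267, 0.1467], 0.73)]
free_seat [([0.5585, -0.2386, 0.0614], 0.61)]
brush_mid [([0.5887, -0.0576, 0.0613], 0.64)]
rake_mid [([0.5737, -0.1446, 0.0571], 0.68)]
top
scraper_mid []
free_seat []
brush_mid []
rake_mid []
```

View pics/scene4.png

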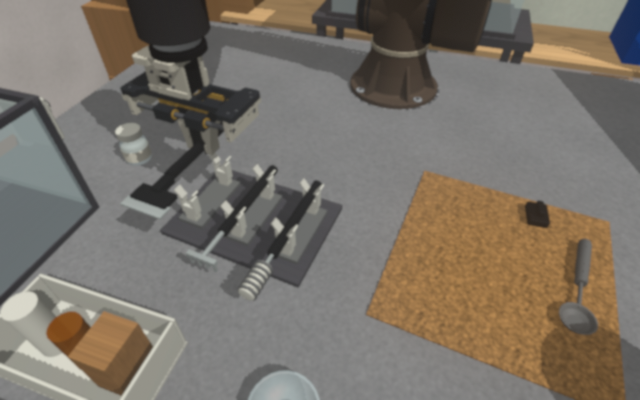

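View pics/top4.png

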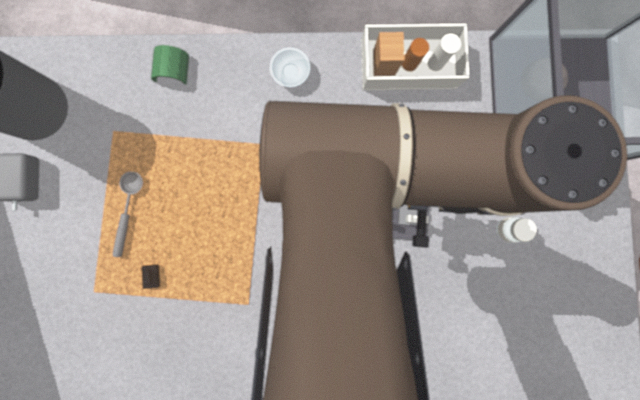

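```bash
python3 - <<'E'
from h import *
c=capture('scene');W=cloud(c);im=c['image'].astype(int).sum(2)
q=np.array([.5605,-.2262,.15])
a=np.radians(-5.5);d=np.array([np.cos(a),np.sin(a)]);n=np.array([-d[1],d[0]])
t=(W[...,:2]-q[:2])@d;s=(W[...,:2]-q[:2])@n
m=(c['z_map']>0)&(abs(s)<.02)&(W[...,2]>.13)&(W[...,2]<.175)&(t>.012)&(t<.085)
for b in np.arange(.012,.085,.012):
    k=m&(t>=b)&(t<b+.012)
    if k.sum()>3: print(round(b,3),k.sum(),'s',np.round([s[k].min(),s[k].max(),np.median(s[k])],4),'z',np.round([W[k][:,2].min(),W[k][:,2].max(),np.median(W[k][:,2])],4))
k=(c['z_map']>0)&(abs(s)<.05)&(W[...,2]>.12)&(W[...,2]<.17)&(t>.09)&(t<.2)
print('blade',t[k].min(),np.percentile(t[k],99),t[k].max(),s[k].min(),s[k].max(),np.median(W[k][:,2]))
c=capture('top');W=cloud(c);print('elbow z',W[150,520],W[150,575],W[150,610],W[200,430],W[240,424])
print(W[205:245,414:429][...,2].round(3)[::5,::3])
E
```

```text
0.012 104 s [-0.019   0.0198  0.0065] z [0.1443 0.1737 0.1562]
0.024 75 s [-0.0025  0.0114  0.0074] z [0.1468 0.1597 0.1556]
0.036 75 s [-0.0034  0.0113  0.0078] z [0.146  0.1594 0.1558]
0.048 80 s [-0.0035  0.0114  0.0074] z [0.1453 0.1596 0.1561]
0.06 83 s [-0.002   0.0114  0.008 ] z [0.1449 0.1601 0.1559]
0.072 88 s [-0.0039  0.0123  0.0076] z [0.1459 0.1595 0.1561]
0.084 9 s [-0.001   0.0105  0.0088] z [0.1417 0.1581 0.1535]
blade 0.09022035677746815 0.1536081919994263 0.15432360169197779 -0.03411325581551543 0.038115640522534695 0.1451004615751967
elbow z [ 0.56213402 -0.18295077  0.57979264] [ 0.56055056 -0.22633693  0.58382487] [ 0.56018475 -0.25640872  0.58264633] [ 0.52450447 -0.1191226   0.53835753] [ 0.46988328 -0.2203331   0.16517165]
[[0.232 0.519 0.521 0.521 0.522]
 [0.021 0.022 0.217 0.225 0.229]
 [0.022 0.152 0.159 0.161 0.158]
 [0.055 0.153 0.16  0.163 0.156]
 [0.01  0.153 0.157 0.161 0.157]
 [0.013 0.155 0.16  0.161 0.013]
 [0.149 0.164 0.159 0.162 0.014]
 [0.155 0.167 0.165 0.164 0.164]]
```

```bash
python3 - <<'E'
from h import *
q=np.array([.5605,-.2262]);a=np.radians(-5.5);d=np.array([np.cos(a),np.sin(a)]);n=np.array([-d[1],d[0]])
seat=np.array([.5603,-.2382])
c=capture('top');W=cloud(c)
t=(W[...,:2]-q)@d;s=(W[...,:2]-q)@n
for lo,hi in((-.083,-.07),(-.07,-.058),(-.104,-.088)):
    k=(c['z_map']>0)&(t>lo)&(t<hi)&(abs(s)<.025)&(W[...,2]>.145)&(W[...,2]<.17)
    if k.sum(): print(lo,k.sum(),s[k].min(),s[k].max(),s[k].mean())
k=(c['z_map']>0)&(W[...,2]>.145)&(W[...,2]<.17)&(abs(s)<.02)&(t<-.05);print('tmin',t[k].min())
c=capture('scene');W=cloud(c)
t=(W[...,:2]-seat)@d;s=(W[...,:2]-seat)@n
for x in(-.05,.05):
  for z0 in(.068,.075,.082,.088):
    k=(c['z_map']>0)&(abs(t-x)<.012)&(abs(s)<.03)&(W[...,2]>z0)&(W[...,2]<z0+.007)
    if k.sum(): print(x,z0,k.sum(),'t',t[k].min().round(4),t[k].max().round(4),'s',s[k].min().round(4),s[k].max().round(4))
rel([.5605,-.2382,.12],174.6)
E
```

```text
-0.083 66 -0.010462380001951897 0.011004334229253157 0.001782805767911631
-0.07 61 -0.00802193973033419 0.009077201117952313 0.002089150926935844
-0.104 138 -0.012646899462997555 0.01319777314555539 0.0025057574999583555
tmin -0.10421563576995492
-0.05 0.068 52 t -0.0567 -0.0421 s -0.0125 0.0158
-0.05 0.075 39 t -0.056 -0.0419 s -0.0155 0.0173
-0.05 0.082 27 t -0.0568 -0.0419 s -0.0184 0.0203
0.05 0.068 64 t 0.0435 0.0585 s -0.0119 0.0157
0.05 0.075 53 t 0.0427 0.058 s -0.0175 0.0179
0.05 0.082 46 t 0.0431 0.058 s -0.0186 0.0213
t 8.075 pos [ 0.561  -0.2268  0.1586] [180.     0.   174.48] F [-0.2  1.  -1.6] w 0.0168
rel [-0.0006 -0.0114  0.0386] roll -0.002
```

Request:
step_arm(motion=[[0.005,0,-0.006,0,0],[0.005,0,-0.012,0.01,0],[0.005,0,-0.012,0.03,0],[0.005,0,-0.012,0.05,0],[0.005,0,-0.012,0.05,0]], newtons=60)

```text
time_s: 8.7
tcp_pos: [0.5583, -0.2389, 0.1064]
eef_rot: [180.0, -0.2, 174.4]
contact_force: [0.4, -0.1, -0.6]
gripper_width: 0.0164
```

Request:
step_arm(motion=[[0.005,0,0,0.008,0],[0.005,0,0,0.016,0],[0.005,0,0,0.02,0],[0.005,0,0,0.022,0],[0.005,0,0,0.022,0]])

```text
time_s: 9.32
tcp_pos: [0.5599, -0.2388, 0.0867]
eef_rot: [-180.0, 0.0, 174.5]
contact_force: [0.1, -0.0, -0.8]
gripper_width: 0.0165
```

Request:
step_arm(motion=[[0.005,0,0,0.004,0],[0.005,0,0,0.008,0],[0.005,0,0,0.011,0],[0.005,0,0,0.014,0],[0.005,0,0,0.014,0]])

```text
time_s: 9.95
tcp_pos: [0.5593, -0.2387, 0.0719]
eef_rot: [180.0, -0.1, 174.5]
contact_force: [0.4, -1.5, -2.6]
gripper_width: 0.0165
```

Request:
step_arm(motion=[[0.005,0,0,0.002,0],[0.005,0,0,0.003,0],[0.005,0,0,0.004,0],[0.005,0,0,0.004,0]])

```text
time_s: 10.45
tcp_pos: [0.5596, -0.2387, 0.0703]
eef_rot: [-180.0, 0.0, 174.5]
contact_force: [-6.5, 2.9, 14.6]
gripper_width: 0.0166
```

```bash
python3 - <<'E'
from h import *
rel([.5605,-.2382,.069],174.6)
c=snap('scene','s5.png');W=cloud(c)
cv2.imwrite('pics/s5z.png',cv2.resize(c['image'][80:280,60:330,::-1],None,fx=2.9,fy=2.9,interpolation=2))
a=np.radians(-5.5);d=np.array([np.cos(a),np.sin(a)]);n=np.array([-d[1],d[0]]);seat=np.array([.5603,-.2382])
t=(W[...,:2]-seat)@d;s=(W[...,:2]-seat)@n
for b in(-.04,-.03,.014,.024,.034,.06,.07,.08):
    k=(c['z_map']>0)&(t>b)&(t<b+.01)&(abs(s)<.013)&(W[...,2]>.05)&(W[...,2]<.095)
    if k.sum(): print(b,k.sum(),W[k][:,2].max(),np.median(W[k][:,2]),s[k].min(),s[k].max())
E
```

```text
t 10.45 pos [ 0.5596 -0.2387  0.0703] [-179.98    0.    174.52] F [-6.5  2.9 14.6] w 0.0166
rel [-0.0008  0.0006  0.0013] roll -0.0014
-0.04 2 0.06661268091132572 0.06609023116121321 0.00822781198361614 0.009053215560626363
0.014 49 0.07113904944504451 0.0678216732676567 -0.0022261149321107605 0.011133280683403177
0.024 48 0.07177602626491764 0.0679264711715685 -0.0034498539766356657 0.011107775238289916
0.034 35 0.07803245149375676 0.06949582149530242 -0.011943922995846637 0.01120874800201667
0.06 59 0.07149194410315884 0.06843735294505232 -0.0037142065398465206 0.011321710937391516
0.07 65 0.0709331489805351 0.06761219155285642 -0.0060087060637462105 0.010820091752077387
0.08 78 0.07157529946115221 0.06473450322960414 -0.0063050989408833516 0.011185777207683859
```

View pics/s5z.png

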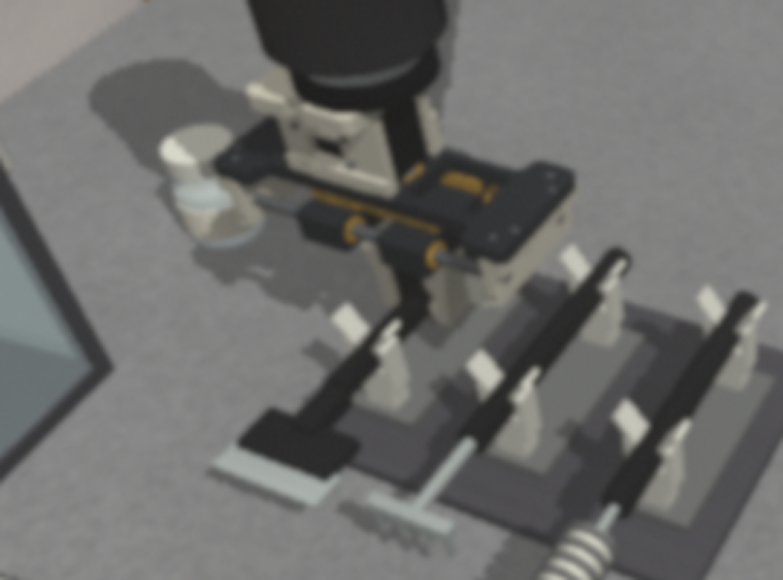

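Handle top reads 0.0714, so its axis is at 0.062, seated and level. I'll give it a small extra press, relieve it, then open.

Request:
step_arm(motion=[[0.005,0,0,0.0015,0],[0.005,0,0,0.0015,0],[0.005,0,0,-0.003,0],[0.005,0,0,-0.003,0]])

```text
time_s: 11.0
tcp_pos: [0.5597, -0.2388, 0.0716]
eef_rot: [-180.0, -0.0, 174.5]
contact_force: [0.7, -0.7, -0.8]
gripper_width: 0.0164
```

Request:
step_arm(motion=[[0.05,0,0,0,0],[0.05,0,0,0,0],[0.05,0,0,0,0],[0.05,0,0,0,0]])

```text
time_s: 11.5
tcp_pos: [0.5598, -0.2387, 0.0715]
eef_rot: [180.0, -0.0, 174.5]
contact_force: [-0.1, -0.2, 0.4]
gripper_width: 0.0486
```

Request:
step_arm(motion=[[0.05,0,0,-0.01,0],[0.05,0,0,-0.03,0],[0.05,0,0,-0.06,0],[0.05,0,0,-0.1,0],[0.05,0,0,-0.15,0]])

```text
time_s: 12.12
tcp_pos: [0.5593, -0.2386, 0.223]
eef_rot: [180.0, -0.1, 174.5]
contact_force: [1.3, -0.6, 0.5]
gripper_width: 0.0498
```

```bash
python3 -c "
from h import *
rel([.4,-.4,.24],174.6)"
```

```text
t 12.125 pos [ 0.5593 -0.2386  0.223 ] [ 1.8000e+02 -6.0000e-02  1.7449e+02] F [ 1.3 -0.6  0.5] w 0.0498
rel [ 0.143  -0.1759 -0.0169] roll -0.0019
```

Request:
step_arm(motion=[[0.05,0.05,-0.02,-0.02,0],[0.05,0.1,-0.05,-0.02,0],[0.05,0.15,-0.09,-0.02,0],[0.05,0.19,-0.13,-0.02,0],[0.05,0.22,-0.18,-0.02,0]])

```text
time_s: 12.75
tcp_pos: [0.3219, -0.3974, 0.2432]
eef_rot: [-179.9, 0.1, 174.5]
contact_force: [1.6, 0.4, 0.8]
gripper_width: 0.0499
```

Request:
step_arm(motion=[[0.05,0.03,-0.04,0,0],[0.05,0.06,-0.08,0,0],[0.05,0.09,-0.12,0,0],[0.05,0.09,-0.12,0,0]])

```text
time_s: 13.25
tcp_pos: [0.2202, -0.5093, 0.242]
eef_rot: [-180.0, -0.0, 174.3]
contact_force: [0.6, 0.4, -0.9]
gripper_width: 0.0498
```

```bash
python3 - <<'E'
from h import *
a=np.radians(-5.5);d=np.array([np.cos(a),np.sin(a)]);n=np.array([-d[1],d[0]]);seat=np.array([.5603,-.2382])
for N in('scene','top'):
    c=snap(N,N+'6.png');W=cloud(c);im=c['image'].astype(int).sum(2)
    if N=='top': cv2.imwrite('pics/t6z.png',cv2.resize(c['image'][90:270,290:470,::-1],None,fx=3.2,fy=3.2,interpolation=2))
    for l in('scraper_mid','brush_mid','rake_mid'):
        print(N,l,[(np.round(e['location'],4).tolist(),round(e['p'],2)) for e in spotter.tip_of(N,l)[:2]])
    t=(W[...,:2]-seat)@d;s=(W[...,:2]-seat)@n
    for b in(-.08,-.07,-.03,-.01,.01,.03,.065,.075):
        k=(c['z_map']>0)&(t>b)&(t<b+.01)&(abs(s)<.013)&(W[...,2]>.05)&(W[...,2]<.095)&(im<150)
        if k.sum(): print(b,k.sum(),'ztop',np.percentile(W[k][:,2],95).round(4),'s',s[k].min().round(4),s[k].max().round(4))
    k=(c['z_map']>0)&(abs(s)<.012)&(W[...,2]>.045)&(W[...,2]<.09);print('t range',t[k].min(),t[k].max())
E
```

```text
scene scraper_mid [([0.5581, -0.2399, 0.0615], 0.75)]
scene brush_mid [([0.5883, -0.058, 0.0631], 0.89)]
scene rake_mid [([0.5737, -0.1479, 0.061], 0.94)]
-0.08 20 ztop 0.0702 s -0.002 0.0102
-0.03 31 ztop 0.0706 s 0.0004 0.0112
-0.01 37 ztop 0.0709 s -0.0002 0.0108
0.01 41 ztop 0.0705 s -0.0002 0.0111
0.03 7 ztop 0.0665 s 0.0082 0.0108
0.065 41 ztop 0.0712 s -0.0 0.011
0.075 55 ztop 0.0704 s -0.0009 0.0113
t range -0.1036017787481305 0.3727820025534987
top scraper_mid [([0.5582, -0.2366, 0.0569], 0.69)]
top brush_mid [([0.5894, -0.055, 0.0668], 0.56)]
top rake_mid [([0.5738, -0.1464, 0.0597], 0.57), ([0.5591, -0.2412, 0.0642], 0.17)]
-0.08 22 ztop 0.0729 s -0.0034 0.0072
-0.07 24 ztop 0.0726 s -0.0055 0.0075
-0.03 18 ztop 0.0736 s -0.0021 0.008
-0.01 22 ztop 0.0743 s -0.0025 0.0075
0.01 20 ztop 0.0744 s -0.0025 0.0083
0.03 21 ztop 0.074 s -0.0032 0.0078
0.065 19 ztop 0.0748 s -0.0029 0.0089
0.075 15 ztop 0.0726 s -0.0028 0.0094
t range -0.10522901971492246 0.3717356967311516
```

View pics/t6z.png

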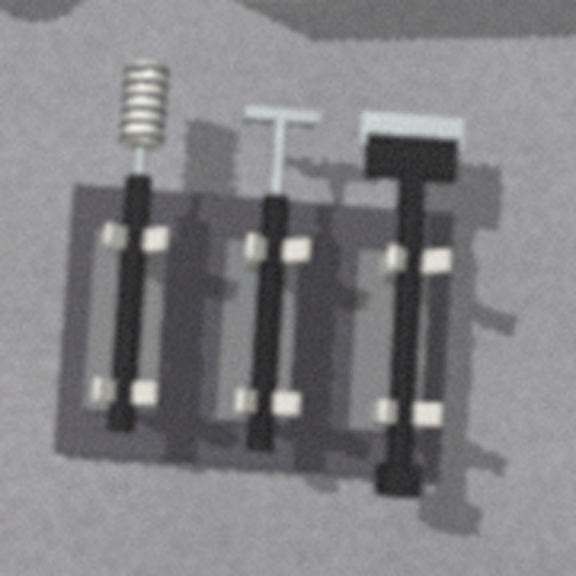

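View pics/scene6.png

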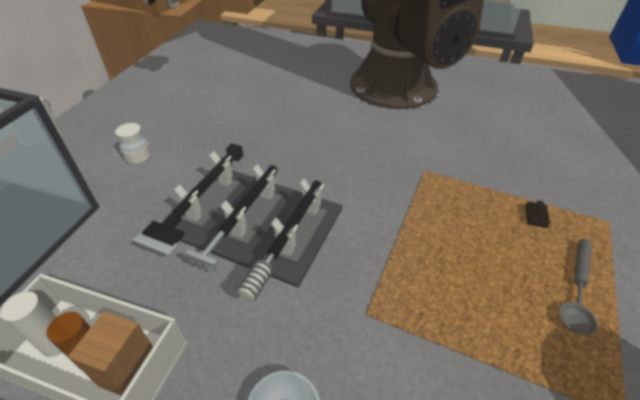

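The pictures show the scraper seated level in both free clips (zoomed top view, 395,260 and 390,410). The brush and rake are where they were, and the arm is clear.

```bash
python3 -c "
from h import *
print(workorder.close_job())"
```

```text
the job is handed in; nothing more can be done
None
```

The scraper is clipped into the free station, and I handed the job in at about 13.5 s of the 35 s allowed. I gripped it mid-handle, carried it over the rack, lowered it into the clips and pressed. I measured 14.6 N against the bed, pressed slightly more, then let go and backed the arm away.

- **Height:** the scene camera put the handle axis at about 62 mm along the whole length, which matches the seat. The top camera read about 3 mm higher; it also read the brush and rake handle tops at about 72 mm.
- **Position:** it is within about 2–3 mm of the seat both lengthwise and sideways, by both cameras.
- **Angle:** I measured no final angle, but both edges of the handle ran along the station's axis in the depth data.
- **Brush and rake:** the network's readings moved by no more than about 3 mm, which is within its error. Both still look clipped in the pictures.
- **Disagreement:** the top camera's network put the scraper's middle at 57 mm, 5 mm below the seat. The depth data from both cameras and the scene network (61.5 mm) contradict that, so I treated it as noise.

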